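# Prove a thumb screw in the gauge nut and keep it

## Task

Test-thread the good blue-headed thumb screw from the orange rack: stand it fully down in the steel gauge nut with its wings in line with the nut's white mark, and turn it there about a quarter turn, either way, to show that it turns freely. Then stand it in the green keep pot and let go of it. The rusty, swollen screw would bind: leave it alone in the rack.

Things in the scene. Friction and masses are not known exactly. Their poses are not given: they have to be found in the camera images.
- screw_head (a point): Good thumb screw, steel shank, blue wing head, upright in an end socket (14 mm deep) of the orange rack (60 x 170 mm, 18 mm high; middle socket empty). 78 mm tall, 35 to 70 g. Head: flat bar 12 mm thick (x), 42 long (y), 20 high. The point is the bar's middle, 68 mm above the shank's tip (the body's origin), 10 mm below the top; z up. Shank 14 mm across, 58 mm long below the head.
- rusty_head (a point): Bad thumb screw: same head and height but rust brown all over, shank swollen to 24 mm, so it does not go into the gauge. It stands in the rack's other end socket, 110 mm from the good one. The point is the middle of its wing head.
- gauge: Fixed steel hexagon nut, 60 mm across flats, top 40 mm above the bench, on a blue 100 mm square foot. Smooth bore 20 mm wide, countersunk to 40 mm at the top (12 mm deep). Origin: on the bore axis at bench height, z up. The bore's floor is 4 mm above it; a screw fully down has its head's middle 72 mm above it. White mark along the y axis, on rim and foot, both sides. A screw turns in it freely.
- keep_pot: Green plastic pot, fixed: round, 44 mm outside, 36 mm inside, 40 mm high, open at the top. Origin at the centre of its underside at bench height, inner floor 4 mm above it. A screw set down in it leans against the rim once released. A like red reject pot stands nearby and is not used.
Not all that is in view belongs to the job. What is shaped like the part that bears screw_head but pink or turquoise is not meant.

How it is judged:
On the way, in this order (a step that is already met when the one before it is completed fails the run):
1. the good screw stands fully down in the gauge nut (within 8 mm of the floor, upright within 14 degrees), wings within 17 degrees of the white mark (horizontal distance between screw_head and gauge below 0.015 m and z of screw_head in the frame of gauge below 0.08 m and angle between screw_head's own z axis and vertical below 0.25 rad and angle between the y axis of screw_head and the y axis of gauge, either way round below 0.3 rad), for 0.1 s.
2. still fully down in the gauge nut, it has been turned until its wings stand more than 57 degrees from the white mark (horizontal distance between screw_head and gauge below 0.015 m and z of screw_head in the frame of gauge below 0.08 m and angle between screw_head's own z axis and vertical below 0.25 rad and angle between the y axis of screw_head and the y axis of gauge, either way round above 1 rad), for 0.1 s.
At the end, for the whole second after the job is handed in: The good screw stands, head up, in the green keep pot (its tip within 20 mm of the pot's middle and down near its floor, leaning no more than 40 degrees), at rest, and the rusty screw is still in its socket (head moved less than 20 mm) (horizontal distance between screw and keep_pot below 0.02 m and z of screw_head in the frame of keep_pot between 0.045 and 0.082 m and angle between screw_head's own z axis and vertical below 0.7 rad and linear speed of screw below 0.02 m/s and distance of rusty_head from where it was at the start of the episode below 0.02 m); the robot touches nothing.
It fails at once if the rusty screw is pulled or knocked (its head moves more than 20 mm) (distance of rusty_head from where it was at the start of the episode above 0.02 m).
It also fails if it takes over 51 s, if anything falls off the work surface, if the arm or the gripper's body presses on something with over 40 N, if the wrist force passes 120 N, or if a joint passes its speed limit or range.

## Robot

A 6-joint arm with a two-finger parallel gripper is mounted at the origin on the work surface. World frame = base frame: x ahead of the robot, y to its left, z up, the work surface at z = 0. Lengths are in m, angles in rad, forces in N, time in s.
With the tool pointing down it reaches from about 0.425 to 0.95 m from the base axis. Payload 3.5 kg.
Tool frame: the origin (TCP) lies on the centre line of the jaws, within the pads' length; the fingertips stand 8 mm ahead of it and the grasp point (between the pads) lies 11 mm behind it; z points along the fingers, y is the line along which they close (so a half turn about z gives the same grasp; the last joint's range is limited). The gripper opens to 85 mm and grips with 20 to 120 N. Pads are 22 mm wide; open, the fingers measure 114 mm over their backs; the gripper's body (76 mm by 85 mm) begins 54 mm behind the grasp point. The pads swing forward as they close: fully open they stand 13 mm farther back than shut.
Start: joints at [-1.462, 0.286, 1.577, -0, 1.279, -0.15], TCP at [0.173, -0.653, 0.239] pointing down, gripper open.
Joint ranges: [-2.77, 2.77], [-0.9, 2.22], [0.21, 2.48], [-1.53, 4.67], [0.24, 2.81], [-2.84, 2.84]. Speed limits (rad/s): [2.79, 2.79, 3.14, 3.14, 3.14, 3.14].

## Interface

Orientations are given as a unit quaternion [x, y, z, w].
In Python, from plant import ctrl gives the robot as it stands. The module is installed in compiled form; this text tells all that it offers.
- The arm moves only by the tool send_rows, never from a script. Its argument "steps" is a list of rows, each a list of 5 numbers: the shift along the tool's x, y, z in m, then the turn about the tool's z in degrees, then the opening, from -1 (shut) to 1 (fully open). A call has 1 to 12 rows; each row is the pose to reach, as a shift and turn from the pose commanded when the call began, along the tool's axes at that moment; what a row does not reach only later rows make up. A row lasts 1/10 s, in which the tool goes at most 50 mm and 8.59 degrees, less where a joint would pass 70% of its speed; a pose out of reach is approached as far as the arm can. A call with a gripper value outside its range is refused whole. The fingers move at their own pace and stop on an object; "squeeze" is the grip in N (left out, the last holds). Time passes only in rows, so rows that repeat a pose let the fingers close. It gives the time, the measured TCP pose, the force, the opening and the grip force at its end, in the units of the state.
- ctrl.get_state(): the state, without advancing time (a new reading comes with each control period).
- ctrl.read_camera(name): name is "side" or "top" or "wrist"; returns the picture (480x640x3 uint8, red, green, blue); there is no depth.
- ctrl.calibration(name): a dict with "intrinsics" (3x3 intrinsics, pixels), "k1" (the pictures are not rectified: a ray, as slopes to the right and down, at radius r is drawn at 1 + k1 r^2 times it, then the intrinsics apply), "extrinsics" (4x4, takes a point from world to camera coordinates); the wrist camera has in their place "tool_from_camera" (4x4, takes a point from camera to tool coordinates, whose origin is the TCP and whose axes are the flange's). Camera axes: x right, y up, looking along -z (the intrinsics and any distortion apply to the point x, -y, -z); pixel columns grow to the right and rows downward; lengths in m; the calibration is good to about 2 mm. A picture is of the moment at which its call begins: read the wrist's pose just before it. calibration takes no time and is no camera call.
- ctrl.sign_off(): hands the job in; it is judged then, once.
The state is a dict: "time": time; "qpos": joint angles; "dq": joint speeds; "joint_efforts": joint torques, N m; "eef_pos": TCP position; "tcp_rot": TCP orientation; "contact_force": force on the tool from outside, world axes, zero at the start; "wrist_torque": the same for the moment, N m; "opening": opening from 0.0 (shut) to 1.0 (fully open); "finger_force": force on a finger pad.
Only numpy, scipy, OpenCV 4.12 (cv2) and the standard library are available. Lean on these libraries where they do the work, as an engineer would, in place of code of your own. Each camera call takes 0.05 s, during which the arm holds its last target. There are 200 camera calls.

## Working session

There is one attempt and no reset: what is moved stays moved. The work goes in short steps, Python scripts to look and compute and a tool call to move; the robot and the scene stay as the last step left them, time stands still between calls to the robot, and variables do not carry over. Pictures are saved under pics/ and viewed, at most 10 in all, crops included, and the job is handed in when it is done.

Besides the shell and the picture viewer there is one more tool, called after "Request:" by a JSON object that holds its "api" and its "payload". send_rows: Moves the arm, as the interface text tells. Its arguments: {"type":"object","properties":{"steps":{"type":"array","items":{"type":"array","items":{"type":"number"}}},"squeeze":{"type":"number"}},"required":["steps"]}

```bash
mkdir -p pics; cat > h.py <<'E'
import numpy as np, cv2
from plant import ctrl
from scipy.spatial.transform import Rotation as R
def ray(cam,uv,st=None):
    c=ctrl.calibration(cam);K=np.array(c["intrinsics"]);k1=c["k1"]
    p=cv2.undistortPoints(np.array([[uv]],float),K,np.array([k1,0,0,0,0.]))[0,0]
    d=np.array([p[0],-p[1],-1.])
    if cam=="wrist":
        T=np.array(c["tool_from_camera"]);W=np.eye(4);W[:3,:3]=R.from_quat(st["tcp_rot"]).as_matrix();W[:3,3]=st["eef_pos"];M=W@T
    else: M=np.linalg.inv(np.array(c["extrinsics"]))
    return M[:3,3],M[:3,:3]@d
def onz(cam,uv,z,st=None):
    o,d=ray(cam,uv,st);return o+d*(z-o[2])/d[2]
def tri(a,b):
    (o1,d1),(o2,d2)=a,b
    A=np.stack([d1,-d2],1);s=np.linalg.lstsq(A,o2-o1,rcond=None)[0]
    p,q=o1+s[0]*d1,o2+s[1]*d2;return (p+q)/2,np.linalg.norm(p-q)
def snap(cam,name):
    im=ctrl.read_camera(cam)[:,:,::-1].copy();cv2.imwrite(f"pics/{name}.png",im);return im
def blobs(im,lo,hi,amin=40):
    m=cv2.inRange(cv2.cvtColor(im,cv2.COLOR_BGR2HSV),lo,hi)
    cs=cv2.findContours(m,cv2.RETR_EXTERNAL,cv2.CHAIN_APPROX_NONE)[0]
    return [(c,cv2.minAreaRect(c)) for c in cs if cv2.contourArea(c)>amin]
E
python3 - <<'E'
from h import *
s=ctrl.get_state();print(s)
for c in("top","side"): snap(c,c+"0");print(c,np.round(ray(c,(320,240)),3))
E
```

```text
{'time': 0.0, 'qpos': array([-1.46200658e+00,  2.87203523e-01,  1.57822098e+00, -6.07716587e-06,
        1.27858966e+00, -1.49977306e-01]), 'dq': array([-0.00170011,  0.00106135, -0.00086663, -0.00026102,  0.00035953,
        0.00026361]), 'joint_efforts': array([ 1.57800874e-03, -4.05979264e+01, -2.92626518e+01, -8.23748110e-05,
        5.86567287e-03, -2.87906275e-06]), 'eef_pos': array([ 0.17269512, -0.6518573 ,  0.2378981 ]), 'tcp_rot': array([ 9.91640781e-01,  1.29023625e-01,  2.20240806e-05, -1.21055442e-03]), 'contact_force': array([-0.13861182,  0.16828351, -0.17981034]), 'wrist_torque': array([-0.00188874,  0.02589571, -0.05144066]), 'finger_force': 0.0, 'opening': 0.997057968767456}
top [[ 0.345  0.033  0.989]
 [ 0.156  0.018 -0.988]]
side [[ 0.346  0.556  0.701]
 [ 0.18  -0.636 -0.751]]
```

View pics/top0.png

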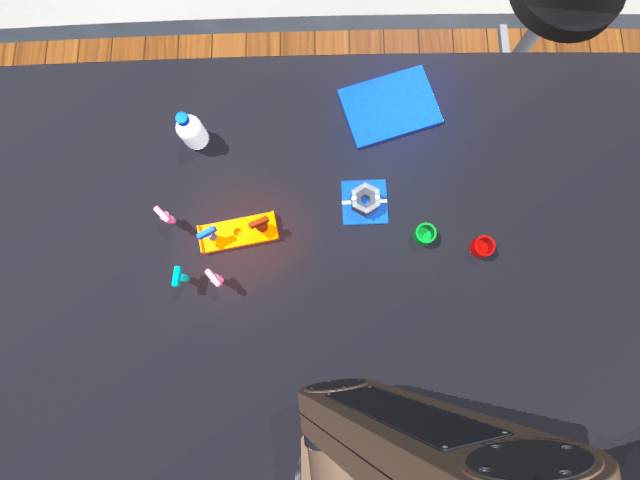

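View pics/side0.png

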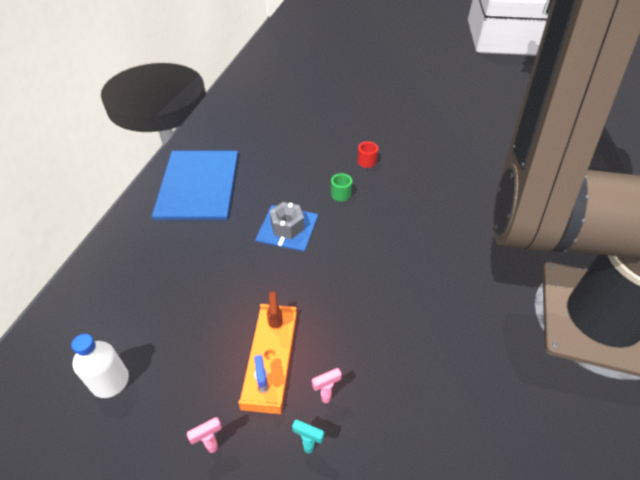

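The top view shows a blue wing head in the orange rack at (206,232) and a rusty one at (259,223). The gauge is at (366,200), the green pot at (426,233) and the red pot at (484,246). In the side view the blue head is at (261,373), the rusty one at (274,310), the gauge at (287,220) and the green pot at (341,187).

Candidates for the screw in the top view are blue (206,232), pink (165,215) and (214,278), turquoise (178,276), and rusty (259,223). Only blue (206,232) fits, being blue-headed and in an end socket of the orange rack. I'll confirm it in a crop and measure.

```bash
python3 - <<'E'
from h import *
t=cv2.imread("pics/top0.png");s=cv2.imread("pics/side0.png")
cv2.imwrite("pics/crop.png",np.hstack([cv2.resize(t[180:300,140:290],None,fx=3,fy=3),cv2.resize(s[285:435,225:315],(216,360))]))
def yaw(cam,r,z):
    b=cv2.boxPoints(r);e=max([(b[0],b[1]),(b[1],b[2])],key=lambda q:np.linalg.norm(q[0]-q[1]))
    d=onz(cam,e[1],z)-onz(cam,e[0],z);return np.degrees(np.arctan2(d[1],d[0]))%180,np.linalg.norm(d)
B=((100,120,60),(125,255,255));O=((8,150,120),(28,255,255));G=((45,100,50),(85,255,255));W=((0,0,170),(180,60,255))
for n,im in(("top",t),("side",s)):
  for k,(lo,hi) in dict(blue=B,orange=O,green=G,white=W,rust=((0,120,30),(8,255,200))).items():
    for c,r in blobs(im,lo,hi,15):
      z=dict(blue=.072,orange=.018,green=.04,white=.04,rust=.072)[k]
      if r[0][0]<520 and 130<r[0][1]<430: print(n,k,np.round(r[0],1),np.round(r[1],1),cv2.contourArea(c),"xyz",np.round(onz(n,r[0],z),4),"yaw,len",np.round(yaw(n,r,z),3))
E
```

```text
top blue [205.7 232.6] [ 6.2 20.6] 37.0 xyz [0.5086 0.2852 0.072 ] yaw,len [1.13295e+02 4.20000e-02]
top blue [364.9 213.8] [20.6 46. ] 626.5 xyz [ 0.543  -0.0436  0.072 ] yaw,len [91.036  0.095]
top blue [364.5 200. ] [6. 7.] 33.0 xyz [ 0.5723 -0.0437  0.072 ] yaw,len [8.9131e+01 1.4000e-02]
top blue [363.4 188.9] [19.4 45.4] 438.5 xyz [ 0.596  -0.0422  0.072 ] yaw,len [90.755  0.095]
top orange [237.3 232.3] [29.4 79.9] 1031.0 xyz [0.5178 0.2305 0.018 ] yaw,len [100.014   0.175]
top green [424.5 233.5] [21.2 24. ] 397.0 xyz [ 0.5056 -0.1713  0.04  ] yaw,len [1.3377e+02 5.2000e-02]
top white [211.5 277. ] [19.3  5.9] 85.0 xyz [0.4192 0.279  0.04  ] yaw,len [40.622  0.042]
top white [160.7 213.4] [18.4  5.6] 82.0 xyz [0.5578 0.3939 0.04  ] yaw,len [4.2104e+01 4.2000e-02]
top white [362.8 199.2] [27.6 40.7] 668.5 xyz [ 0.5819 -0.0428  0.04  ] yaw,len [1.19154e+02 8.90000e-02]
top white [192.4 132.6] [36.5 26. ] 692.5 xyz [0.7407 0.3314 0.04  ] yaw,len [35.602  0.088]
top rust [474.8 250.5] [19.1  9.8] 59.0 xyz [ 0.4637 -0.2652  0.072 ] yaw,len [28.873  0.038]
top rust [486.7 242. ] [1
[... 872 characters left out ...]

side white [326.1 376.7] [ 7.  28.2] 165.5 xyz [0.4201 0.2519 0.04  ] yaw,len [40.611  0.042]
side white [100.2 370. ] [56.3 44.7] 1995.5 xyz [0.7422 0.3333 0.04  ] yaw,len [1.47572e+02 1.03000e-01]
side white [280.9 240.5] [4.4 9.8] 32.5 xyz [0.5725 0.0186 0.04  ] yaw,len [9.5344e+01 2.3000e-02]
side white [285.9 214.3] [23.7 30. ] 532.0 xyz [ 0.5855 -0.0478  0.04  ] yaw,len [53.199  0.064]
side white [141.5 168.5] [337. 283.] 41818.5 xyz [ 0.9192 -0.0884  0.04  ] yaw,len [109.131   1.255]
side rust [274.5 309.5] [35. 13.] 316.5 xyz [0.5236 0.1823 0.072 ] yaw,len [1.09343e+02 6.40000e-02]
side rust [373.3 159.5] [ 5.5 15.9] 47.0 xyz [ 0.4522 -0.2207  0.072 ] yaw,len [8.9406e+01 5.1000e-02]
```

View pics/crop.png

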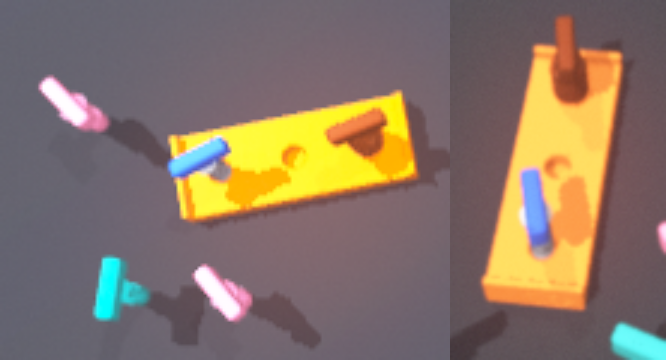

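The crop confirms it: the blue head on a steel shank stands in the left end socket, and the rusty one is at the right end. Next I'll refine the gauge and pot positions and plan a first move over the gauge.

```bash
cat >> h.py <<'E'
def plan(x,y,z,yawy=None):
    "shift in tool axes and turn (deg) to bring the TCP to xyz with tool y at world yaw yawy (mod 180)"
    s=ctrl.get_state();M=R.from_quat(s["tcp_rot"]).as_matrix()
    d=M.T@(np.array([x,y,z])-s["eef_pos"]);c=np.degrees(np.arctan2(M[1,1],M[0,1]))
    t=0 if yawy is None else -((yawy-c+90)%180-90)
    return "at %s yawy %.1f t %.2f | shift %s turn %.1f q6 %.2f"%(np.round(s["eef_pos"],4),c,s["time"],np.round(d,4),t,s["qpos"][5])
E
python3 - <<'E'
from h import *
print(np.round(ctrl.calibration("wrist")["tool_from_camera"],3))
for n in("top","side"):
    im=cv2.imread(f"pics/{n}0.png")
    box=(330,170,400,230) if n=="top" else (250,195,325,255)
    x0,y0,x1,y1=box
    p=np.vstack([c[:,0] for c,r in blobs(im[y0:y1,x0:x1],(100,120,60),(125,255,255),30)])+[x0,y0]
    b=cv2.boxPoints(cv2.minAreaRect(p.astype(np.float32)))
    w=np.array([onz(n,q,.006) for q in b]);print(n,"foot",np.round(w[:,:2],4).tolist(),w.mean(0).round(4))
print(plan(.52,-.06,.24,1))
E
```

```text
[[ 0.002  0.955  0.297  0.076]
 [ 1.    -0.001 -0.001 -0.   ]
 [-0.     0.297 -0.955 -0.134]
 [ 0.     0.     0.     1.   ]]
top foot [[0.6348, 0.004], [0.6383, -0.099], [0.5358, -0.1001], [0.5324, 0.0011]] [ 0.5853 -0.0485  0.006 ]
side foot [[0.6323, 0.0064], [0.6556, -0.0985], [0.5359, -0.0995], [0.5215, 0.0036]] [ 0.5863 -0.047   0.006 ]
at [ 0.1727 -0.6519  0.2381] yawy -75.2 t 0.10 | shift [ 0.4872 -0.4834 -0.0007] turn -76.2 q6 -0.15
```

Request:
{"api": "send_rows", "payload": {"steps": [[0.487,-0.483,0,-76,1],[0.487,-0.483,0,-76,1],[0.487,-0.483,0,-76,1],[0.487,-0.483,0,-76,1],[0.487,-0.483,0,-76,1],[0.487,-0.483,0,-76,1],[0.487,-0.483,0,-76,1],[0.487,-0.483,0,-76,1],[0.487,-0.483,0,-76,1],[0.487,-0.483,0,-76,1],[0.487,-0.483,0,-76,1],[0.487,-0.483,0,-76,1]]}}

```text
time: 1.3
eef_pos: [0.4769, -0.1329, 0.2391]
tcp_rot: [0.702, 0.712, -0.0, 0.0]
contact_force: [0.4, -0.3, 0.5]
opening: 1.002
finger_force: 0.0
```

```bash
python3 - <<'E'
from h import *
print(plan(.52,-.06,.24,1))
E
```

```text
at [ 0.4769 -0.1329  0.2391] yawy 0.8 t 1.30 | shift [ 0.0723  0.0442 -0.0009] turn -0.2 q6 -0.49
```

Request:
{"api": "send_rows", "payload": {"steps": [[0.072,0.044,0,0,1],[0.072,0.044,0,0,1],[0.072,0.044,0,0,1],[0.072,0.044,0,0,1]]}}

```text
time: 1.7
eef_pos: [0.5192, -0.0617, 0.2387]
tcp_rot: [0.701, 0.713, -0.001, -0.0]
contact_force: [-0.2, -0.3, 0.9]
opening: 1.001
finger_force: 0.0
```

```bash
python3 - <<'E'
from h import *
import json
s=ctrl.get_state();im=snap("wrist","w1");json.dump({k:np.array(s[k]).tolist() for k in("eef_pos","tcp_rot")},open("w1.json","w"))
for nm,lo,hi,z in(("blue",(100,120,60),(125,255,255),.006),("green",(45,100,50),(85,255,255),.04),("white",(0,0,190),(180,50,255),.04)):
    for c,r in blobs(im,lo,hi,60): print(nm,np.round(r[0],1),np.round(r[1],1),np.round(onz("wrist",r[0],z,s),4))
print(plan(.508,.2845,.2,25))
E
```

```text
blue [381.  193.5] [13. 14.] [ 0.5883 -0.0494  0.006 ]
blue [563.7 244.5] [177.8 134.4] [ 0.8128 -0.1047  0.006 ]
blue [404.6 190.1] [41.6 91.8] [ 0.614 -0.045  0.006]
blue [354.5 190.5] [91. 43.] [ 0.5589 -0.0467  0.006 ]
green [306.5 301.5] [49. 39.] [ 0.5085 -0.1648  0.04  ]
white [636.4 344.4] [26.9 89.2] [ 0.921  -0.2238  0.04  ]
white [448.5 322. ] [65.7 17.9] [ 0.6703 -0.1888  0.04  ]
white [187.1 321.9] [18.8 65.7] [ 0.3724 -0.1943  0.04  ]
white [384.3 197.1] [65.7 61.3] [ 0.5853 -0.047   0.04  ]
white [380.5 155. ] [20.  7.] [ 0.5787 -0.0059  0.04  ]
at [ 0.519  -0.0625  0.2388] yawy 0.9 t 1.75 | shift [ 0.3472 -0.0058  0.0387] turn -24.1 q6 -0.33
```

View pics/w1.png

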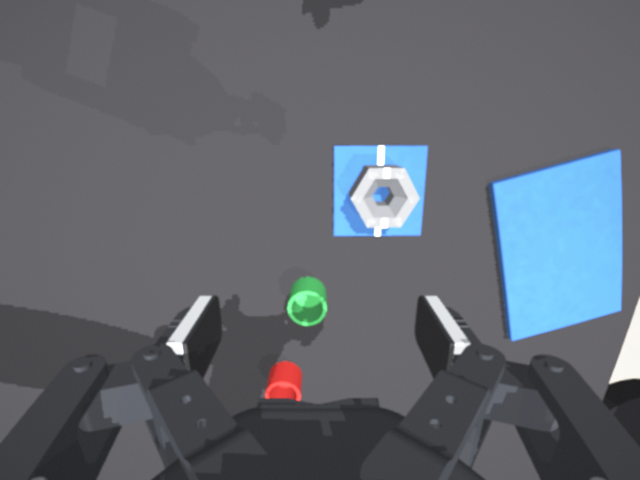

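The wrist view shows the nut at (384,197), its mark running from (381,147) to (378,236), and the green pot rim at (307,308). Now over to the screw.

Request:
{"api": "send_rows", "payload": {"steps": [[0.347,-0.006,0.02,-24,0.1],[0.347,-0.006,0.02,-24,0.1],[0.347,-0.006,0.02,-24,0.1],[0.347,-0.006,0.02,-24,0.1],[0.347,-0.006,0.02,-24,0.1],[0.347,-0.006,0.02,-24,0.1],[0.347,-0.006,0.02,-24,0.1],[0.347,-0.006,0.02,-24,0.1],[0.347,-0.006,0.02,-24,0.1],[0.347,-0.006,0.02,-24,0.1]]}}

```text
time: 2.75
eef_pos: [0.5088, 0.2827, 0.2192]
tcp_rot: [0.539, 0.842, -0.0, 0.0]
contact_force: [0.6, -0.6, 0.7]
opening: 0.549
finger_force: 0.0
```

```bash
python3 - <<'E'
from h import *
import json
w=json.load(open("w1.json"))
a,b=onz("wrist",(381,147),.006,w),onz("wrist",(377.5,236),.006,w);d=a-b
print("mark yaw",np.degrees(np.arctan2(d[1],d[0])),"pot",onz("wrist",(307.5,308),.04,w),"nut",onz("wrist",(385,197.5),.04,w))
s=ctrl.get_state();im=snap("wrist","w2")
for c,r in blobs(im,(100,120,60),(125,255,255),100):
    b=cv2.boxPoints(r);ps=[onz("wrist",q,.08,s)[:2] for q in b];e=max([ps[1]-ps[0],ps[2]-ps[1]],key=np.linalg.norm)
    print("blue",np.round(r[0],1),np.round(r[1],1),"z.072",onz("wrist",r[0],.072,s).round(4),"z.08",onz("wrist",r[0],.08,s).round(4),"yaw",np.degrees(np.arctan2(e[1],e[0]))%180,np.linalg.norm(e))
print(plan(.508,.2845,.11,25),s["opening"])
E
```

```text
mark yaw 91.71564710472025 pot [ 0.50967492 -0.17293196  0.04      ] nut [ 0.58609141 -0.04749156  0.04      ]
blue [595.9 297.9] [38.9 32.9] z.072 [0.7874 0.3291 0.072 ] z.08 [0.7786 0.3297 0.08  ] yaw 178.88007679068082 0.046385669001077975
blue [319.3 221.6] [47.2 12.5] z.072 [0.5094 0.2848 0.072 ] z.08 [0.5085 0.2867 0.08  ] yaw 117.08116237631776 0.04083584825103922
at [0.5089 0.2826 0.2194] yawy 24.7 t 2.80 | shift [ 0.0021 -0.      0.1094] turn -0.3 q6 -0.10 0.5491591001975484
```

View pics/w2.png

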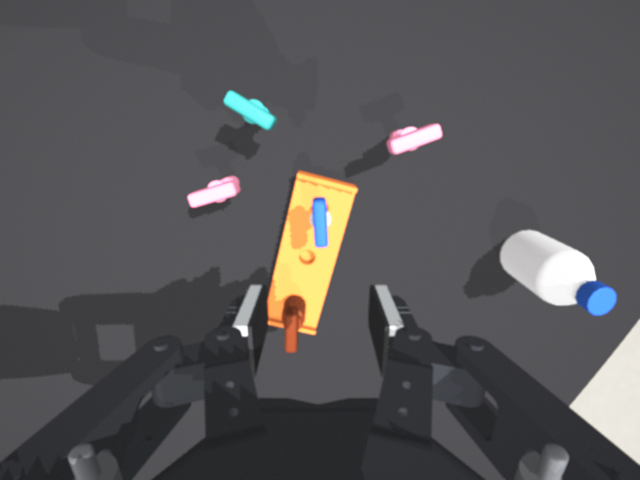

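The blue head is at (319,222), centred between the jaws with the wings nearly along tool x. The rusty one is at (292,325), clear of the finger line. Descending and gripping.

Request:
{"api": "send_rows", "payload": {"steps": [[0.002,0.001,0.04,-2.3,0.1],[0.002,0.001,0.08,-2.3,0.1],[0.002,0.001,0.11,-2.3,0.1],[0.002,0.001,0.13,-2.3,0.1],[0.002,0.001,0.144,-2.3,0.1],[0.002,0.001,0.144,-2.3,0.1],[0.002,0.001,0.144,-2.3,-1],[0.002,0.001,0.144,-2.3,-1],[0.002,0.001,0.144,-2.3,-1],[0.002,0.001,0.144,-2.3,-1],[0.002,0.001,0.144,-2.3,-1],[0.002,0.001,0.144,-2.3,-1]], "squeeze": 50}}

```text
time: 4.0
eef_pos: [0.5097, 0.2871, 0.0773]
tcp_rot: [0.521, 0.853, 0.001, 0.001]
contact_force: [-1.0, -1.2, 6.0]
opening: 0.123
finger_force: 51.5
```

Request:
{"api": "send_rows", "payload": {"steps": [[0,0,-0.01,0,-1],[0,0,-0.025,0,-1],[0,0,-0.05,0,-1],[0,0,-0.09,0,-1],[0,0,-0.13,0,-1],[0,0,-0.15,0,-1],[0,0,-0.15,0,-1]]}}

```text
time: 4.7
eef_pos: [0.5105, 0.2877, 0.2311]
tcp_rot: [0.521, 0.853, 0.004, 0.003]
contact_force: [0.1, -0.2, -0.2]
opening: 0.126
finger_force: 50.7
```

```bash
python3 - <<'E'
from h import *
im=snap("wrist","w3");s2=snap("side","s3");s=ctrl.get_state()
u=cv2.resize(s2[200:430,180:360],None,fx=2.6,fy=2.6)[:480];cv2.imwrite("pics/c3.png",cv2.resize(np.hstack([im[:, 150:490],u[:480]]),None,fx=.9,fy=.9))
for c,r in blobs(im,(100,120,60),(125,255,255),100): print(np.round(r[0],1),np.round(r[1],1),r[2])
print(s["opening"],s["finger_force"],plan(.5858,-.0475,.23,1.7))
E
```

```text
[572.6 304.3] [36.3 31.2] 29.05460548400879
[318.  307.5] [95. 28.] 90.0
0.12532520811162776 50.71181237697601 at [0.5082 0.2867 0.2255] yawy 27.1 t 4.80 | shift [-0.3328 -0.0833 -0.0046] turn 25.4 q6 -0.13
```

View pics/c3.png

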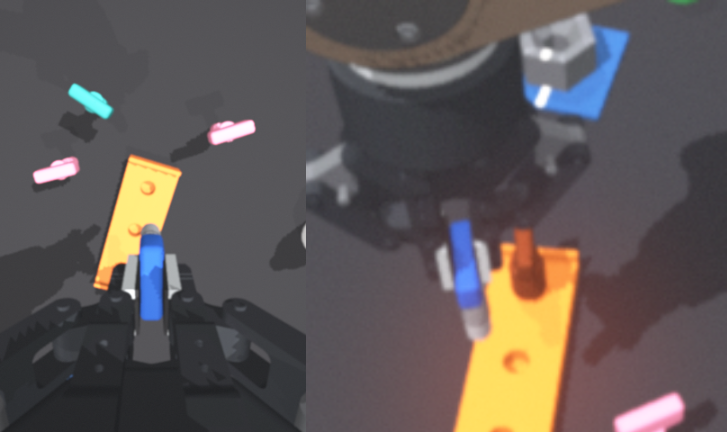

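The screw is held: bar at (318,308) in the wrist view, shank pointing forward and down, rusty one still in the rack. I'll compare it with the projected upright pose to find any tilt or offset in hand.

```bash
cat >> h.py <<'E'
def proj_tool(P):
    c=ctrl.calibration("wrist");T=np.linalg.inv(np.array(c["tool_from_camera"]));p=T[:3,:3]@np.array(P,float)+T[:3,3]
    return cv2.projectPoints(np.array([[p[0],-p[1],-p[2]]]),np.zeros(3),np.zeros(3),np.array(c["intrinsics"]),np.array([c["k1"],0,0,0,0.]))[0].ravel().round(1)
E
python3 - <<'E'
from h import *
h=.0053
for n,P in dict(near_top=(.021,0,h-.01),near_bot=(.021,0,h+.01),far_top=(-.021,0,h-.01),tip_c=(0,0,h+.068),tip_front=(.007,0,h+.068),shank_top_front=(.007,0,h+.01)).items(): print(n,proj_tool(P))
im=cv2.imread("pics/w3.png");hsv=cv2.cvtColor(im,cv2.COLOR_BGR2HSV)
for v in range(235,375,4): print(v,hsv[v,318].tolist(),end=" ")
m=cv2.inRange(hsv[238:262,300:336],(0,0,110),(180,110,255));print();print(np.argwhere(m).min(0)+[238,300],np.argwhere(m).max(0)+[238,300])
E
```

```text
near_top [317.2 270.3]
near_bot [317.3 253.6]
far_top [317.1 355.5]
tip_c [317.4 253. ]
tip_front [317.4 242.8]
shank_top_front [317.3 280.8]
235 [26, 126, 255] 239 [26, 127, 255] 243 [26, 125, 255] 247 [21, 112, 255] 251 [113, 6, 166] 255 [120, 5, 151] 259 [112, 48, 144] 263 [110, 184, 176] 267 [110, 185, 183] 271 [110, 183, 196] 275 [108, 176, 250] 279 [106, 167, 254] 283 [106, 165, 255] 287 [106, 165, 254] 291 [106, 163, 255] 295 [106, 164, 255] 299 [108, 172, 253] 303 [110, 183, 223] 307 [110, 184, 222] 311 [110, 181, 232] 315 [110, 180, 234] 319 [110, 178, 238] 323 [109, 177, 238] 327 [109, 178, 238] 331 [109, 178, 238] 335 [109, 179, 237] 339 [109, 179, 237] 343 [110, 180, 237] 347 [110, 180, 237] 351 [110, 180, 237] 355 [111, 161, 190] 359 [130, 8, 90] 363 [140, 9, 89] 367 [138, 14, 89] 371 [120, 8, 90] 
[239 306] [261 335]
```

The observed bar and tip sit about 1–4 mm toward tool −x, with a tilt of about 2°, so I'll offset for it. Carrying it above the gauge.

Request:
{"api": "send_rows", "payload": {"steps": [[-0.03,-0.007,-0.01,3,-1],[-0.07,-0.017,-0.01,9,-1],[-0.11,-0.027,-0.01,15,-1],[-0.15,-0.037,-0.01,20,-1],[-0.19,-0.047,-0.01,25.4,-1],[-0.23,-0.057,-0.01,25.4,-1],[-0.27,-0.067,-0.01,25.4,-1],[-0.3,-0.075,-0.01,25.4,-1],[-0.32,-0.08,-0.01,25.4,-1],[-0.33,-0.082,-0.01,25.4,-1],[-0.33,-0.082,-0.01,25.4,-1],[-0.33,-0.082,-0.01,25.4,-1]]}}

```text
time: 6.0
eef_pos: [0.5853, -0.0435, 0.2341]
tcp_rot: [0.696, 0.718, -0.0, -0.001]
contact_force: [0.0, -0.7, -0.1]
opening: 0.12
finger_force: 50.7
```

```bash
python3 - <<'E'
from h import *
s=ctrl.get_state();im=snap("wrist","w4")
for c,r in blobs(im,(100,120,60),(125,255,255),60): print(np.round(r[0],1),np.round(r[1],1),cv2.boundingRect(c))
print(s["opening"],s["finger_force"],plan(.5858,-.0445,.125,1.7))
E
```

```text
[318.  307.5] [95. 28.] (304, 260, 29, 96)
[319.  210.5] [11. 16.] (311, 205, 17, 12)
[510.8 261.6] [171.6 138.6] (431, 167, 141, 190)
[344.5 206.5] [42.1 89.4] (323, 162, 44, 90)
[293.  206.5] [89. 42.] (272, 162, 43, 90)
0.11951245555172586 50.694889426231384 at [ 0.5854 -0.0432  0.2345] yawy 1.8 t 6.05 | shift [-0.0014  0.0005  0.1095] turn 0.1 q6 -0.28
```

View pics/w4.png

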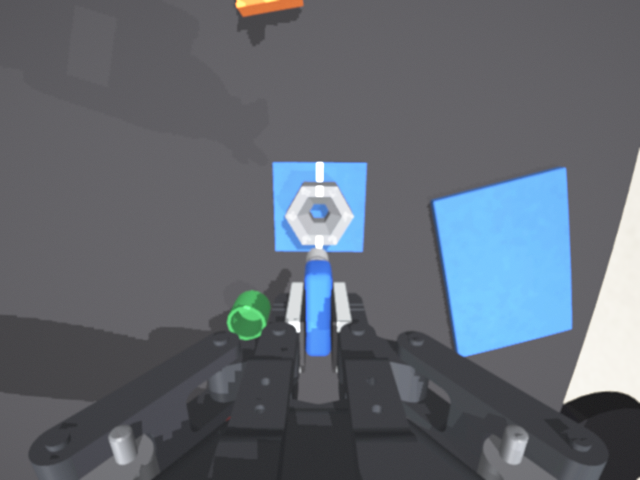

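The wings are in line with the white mark (nut at (319,213), mark up and down the column). Pot rim at (248,318). Descending to just above the nut.

Request:
{"api": "send_rows", "payload": {"steps": [[-0.001,0,0.03,0,-1],[-0.001,0,0.06,0,-1],[-0.001,0,0.09,0,-1],[-0.001,0,0.105,0,-1],[-0.001,0,0.105,0,-1],[-0.001,0,0.105,0,-1]]}}

```text
time: 6.65
eef_pos: [0.5866, -0.0449, 0.1313]
tcp_rot: [0.696, 0.718, 0.0, 0.001]
contact_force: [0.2, -0.0, 0.3]
opening: 0.12
finger_force: 50.7
```

```bash
python3 - <<'E'
from h import *
w=dict(eef_pos=[.5854,-.0432,.2345],tcp_rot=[.696,.718,0,-.0005])
print("nut",onz("wrist",(319,213),.04,w),"floor",onz("wrist",(319.5,211),.02,w),"pot",onz("wrist",(248,320),.04,w))
im=snap("wrist","w5");print(plan(.5858,-.0445,.079,1.7))
E
```

```text
nut [ 0.58667221 -0.04489364  0.04      ] floor [ 0.5873337  -0.04743525  0.02      ] pot [ 0.51175915 -0.16939863  0.04      ]
at [ 0.5872 -0.0453  0.1322] yawy 1.8 t 6.70 | shift [ 0.0009 -0.0015  0.0532] turn 0.1 q6 -0.28
```

View pics/w5.png

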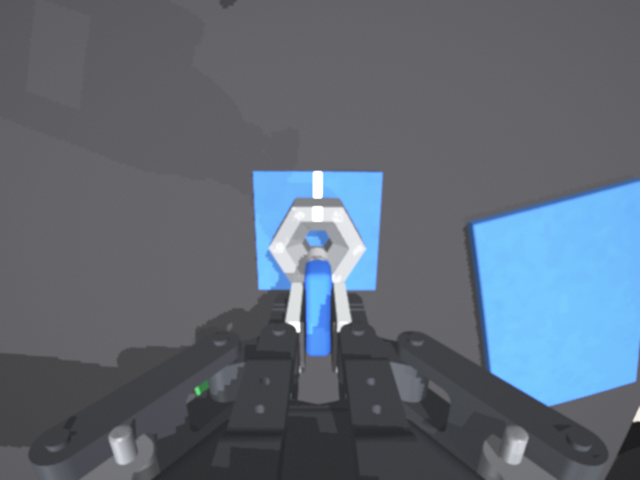

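The shank sits over the bore (tip about (318,250), nut centre about (318,245)). Inserting slowly.

Request:
{"api": "send_rows", "payload": {"steps": [[0.001,0,0.012,0,-1],[0.001,0,0.024,0,-1],[0.001,0,0.034,0,-1],[0.001,0,0.042,0,-1],[0.001,0,0.047,0,-1],[0.001,0,0.05,0,-1],[0.001,0,0.05,0,-1]]}}

```text
time: 7.4
eef_pos: [0.5857, -0.0444, 0.0798]
tcp_rot: [0.696, 0.718, -0.0, -0.0]
contact_force: [0.2, -0.1, -0.4]
opening: 0.124
finger_force: 50.7
```

```bash
python3 - <<'E'
from h import *
s=ctrl.get_state();print(plan(.5858,-.0445,.079,1.7),s["contact_force"],s["opening"])
E
```

```text
at [ 0.5857 -0.0444  0.0798] yawy 1.7 t 7.40 | shift [-0.0001  0.0001  0.0008] turn 0.0 q6 -0.28 [ 0.17979632 -0.05539795 -0.36829355] 0.1240323369858839
```

Request:
{"api": "send_rows", "payload": {"steps": [[0,0,0.002,0,-1],[0,0,0.002,0,-1],[0,0,0.002,0,-1]]}}

```text
time: 7.7
eef_pos: [0.5862, -0.0444, 0.0787]
tcp_rot: [0.696, 0.718, 0.0, 0.0]
contact_force: [-0.5, -0.2, -0.4]
opening: 0.122
finger_force: 50.7
```

Request:
{"api": "send_rows", "payload": {"steps": [[0,0,0.001,0,-1],[0,0,0.002,0,-1],[0,0,0.002,0,-1],[0,0,0.002,0,-1]]}}

```text
time: 8.1
eef_pos: [0.5865, -0.0445, 0.0773]
tcp_rot: [0.696, 0.718, 0.0, 0.0]
contact_force: [-0.8, 0.4, 5.8]
opening: 0.123
finger_force: 51.4
```

It touched the floor (5.8 N), so the screw is fully down. Backing off 1.5 mm and turning.

Request:
{"api": "send_rows", "payload": {"steps": [[0,0,-0.0015,0,-1],[0,0.0005,-0.0015,8,-1],[0,0.001,-0.0015,16,-1],[0,0.001,-0.0015,24,-1],[-0.0005,0.0015,-0.0015,32,-1],[-0.001,0.002,-0.0015,40,-1],[-0.001,0.002,-0.0015,48,-1],[-0.0015,0.002,-0.0015,56,-1],[-0.002,0.002,-0.0015,64,-1],[-0.002,0.002,-0.0015,72,-1],[-0.002,0.002,-0.0015,80,-1],[-0.002,0.002,-0.0015,80,-1]]}}

```text
time: 9.3
eef_pos: [0.5879, -0.0464, 0.0774]
tcp_rot: [0.995, 0.102, -0.0, 0.0]
contact_force: [0.1, -0.3, 0.3]
opening: 0.124
finger_force: 50.8
```

Request:
{"api": "send_rows", "payload": {"steps": [[0,0,0,0,-1],[0,0,0,0,-1]]}}

```text
time: 9.5
eef_pos: [0.5877, -0.0462, 0.0774]
tcp_rot: [0.995, 0.103, -0.0, -0.0]
contact_force: [0.4, -0.7, -0.4]
opening: 0.127
finger_force: 50.8
```

```bash
python3 - <<'E'
from h import *
s=ctrl.get_state();im=snap("wrist","w6");print(plan(.5858,-.0475,.079,90),s["contact_force"],s["opening"])
for c,r in blobs(im[250:370,290:345],(100,120,60),(125,255,255),60): print(cv2.boundingRect(c),r[2])
E
```

```text
at [ 0.5877 -0.0462  0.0774] yawy -78.2 t 9.55 | shift [-0.0021  0.0009 -0.0016] turn 11.8 q6 1.11 [ 0.37717544 -0.66269362 -0.39314618] 0.12693758913120332
(14, 7, 31, 99) 2.02136492729187
```

Turned 80° freely, with the screw still held the same way in the wrist view. Lifting out.

Request:
{"api": "send_rows", "payload": {"steps": [[0,0,-0.015,0,-1],[0,0,-0.035,0,-1],[0,0,-0.06,0,-1],[0,0,-0.09,0,-1],[0,0,-0.11,0,-1],[0,0,-0.12,0,-1],[0,0,-0.12,0,-1]]}}

```text
time: 10.25
eef_pos: [0.589, -0.0465, 0.2004]
tcp_rot: [0.995, 0.102, 0.002, 0.001]
contact_force: [0.4, -0.1, -1.1]
opening: 0.125
finger_force: 50.7
```

```bash
python3 - <<'E'
from h import *
s=ctrl.get_state();print(plan(.513,-.170,.19),s["opening"],s["finger_force"])
E
```

```text
at [ 0.589  -0.0465  0.2004] yawy -78.3 t 10.25 | shift [-0.0996  0.1054  0.0102] turn 0.0 q6 1.12 0.12498952008216066 50.7051157951355
```

Request:
{"api": "send_rows", "payload": {"steps": [[-0.025,0.026,0,0,-1],[-0.055,0.058,0,0,-1],[-0.08,0.085,0,0,-1],[-0.095,0.1,0,0,-1],[-0.1,0.105,0,0,-1],[-0.1,0.105,0,0,-1],[-0.1,0.105,0,0,-1]]}}

```text
time: 10.95
eef_pos: [0.5116, -0.1687, 0.1972]
tcp_rot: [0.995, 0.102, -0.0, -0.001]
contact_force: [0.2, -0.3, -1.0]
opening: 0.123
finger_force: 50.7
```

```bash
python3 - <<'E'
from h import *
s=ctrl.get_state();im=snap("wrist","w7");print(plan(.513,-.170,.125))
for c,r in blobs(im,(45,100,50),(85,255,255),60): print("green",cv2.boundingRect(c),np.round(r[0],1),onz("wrist",r[0],.04,s).round(4))
for c,r in blobs(im[250:370,290:345],(100,120,60),(125,255,255),60): print(cv2.boundingRect(c))
E
```

```text
at [ 0.5118 -0.1685  0.1974] yawy -78.2 t 11.00 | shift [0.0009 0.0018 0.0724] turn 0.0 q6 0.86
green (299, 194, 50, 54) [323.5 220.5] [ 0.5127 -0.1734  0.04  ]
(14, 10, 29, 96)
```

View pics/w7.png

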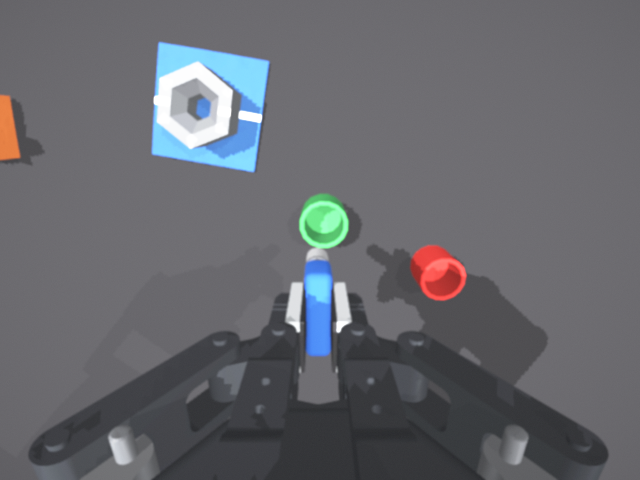

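The green pot rim is centred at (323,222). Head and shank are in line just behind it, and the red pot at (438,272) is clear. Lowering in.

Request:
{"api": "send_rows", "payload": {"steps": [[0.0025,0.004,0.02,0,-1],[0.0025,0.004,0.05,0,-1],[0.0025,0.004,0.075,0,-1],[0.0025,0.004,0.09,0,-1],[0.0025,0.004,0.1,0,-1],[0.0025,0.004,0.108,0,-1],[0.0025,0.004,0.114,0,-1],[0.0025,0.004,0.117,0,-1],[0.0025,0.004,0.118,0,-1],[0.0025,0.004,0.118,0,-1]]}}

```text
time: 12.0
eef_pos: [0.515, -0.1731, 0.0803]
tcp_rot: [0.995, 0.102, 0.0, 0.0]
contact_force: [-0.6, -0.1, -0.5]
opening: 0.128
finger_force: 50.7
```

Request:
{"api": "send_rows", "payload": {"steps": [[0,0,0.002,0,-1],[0,0,0.002,0,-1],[0,0,0.002,0,-0.6],[0,0,0.002,0,-0.6],[0,0,0.002,0,-0.4],[0,0,0.002,0,-0.2],[0,0,0.002,0,0.2],[0,0,0.002,0,0.6],[0,0,0.002,0,1],[0,0,0.002,0,1],[0,0,0.002,0,1],[0,0,0.002,0,1]]}}

```text
time: 13.2
eef_pos: [0.5147, -0.1729, 0.0778]
tcp_rot: [0.995, 0.102, -0.0, -0.0]
contact_force: [0.0, 0.5, 0.2]
opening: 0.999
finger_force: 0.0
```

Request:
{"api": "send_rows", "payload": {"steps": [[0,0,-0.01,0,1],[0,0,-0.03,0,1],[0,0,-0.06,0,1],[0,0,-0.1,0,1],[0,0,-0.14,0,1],[0,0,-0.16,0,1],[0,0,-0.16,0,1],[0,0,-0.16,0,1]]}}

```text
time: 14.0
eef_pos: [0.5146, -0.1728, 0.238]
tcp_rot: [0.995, 0.102, 0.0, 0.0]
contact_force: [-1.6, -0.2, -0.1]
opening: 1.002
finger_force: 0.0
```

```bash
python3 - <<'E'
from h import *
a=snap("wrist","w8");b=snap("side","s8");print(ctrl.get_state()["opening"])
cv2.imwrite("pics/c8.png",np.hstack([a[120:420,170:470],cv2.resize(b[130:230,280:400],(360,300)),]))
E
```

```text
0.9992112464291238
```

View pics/c8.png

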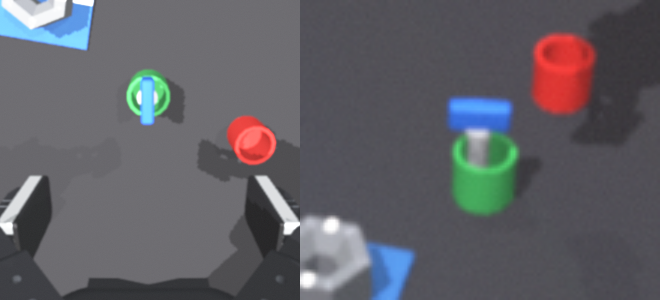

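The screw stands head up in the green pot (wrist crop at (148,97), side crop at (480,140)) and the gripper is clear. Letting it settle, then handing in.

Request:
{"api": "send_rows", "payload": {"steps": [[0,0,0,0,1],[0,0,0,0,1],[0,0,0,0,1],[0,0,0,0,1],[0,0,0,0,1],[0,0,0,0,1],[0,0,0,0,1],[0,0,0,0,1],[0,0,0,0,1],[0,0,0,0,1]]}}

```text
time: 15.1
eef_pos: [0.5147, -0.1729, 0.2379]
tcp_rot: [0.995, 0.102, 0.0, 0.0]
contact_force: [-0.1, -0.3, -0.0]
opening: 0.998
finger_force: 0.0
```

```bash
python3 -c "
from h import *
print(ctrl.sign_off())"
```

```text
the job is handed in; nothing more can be done
None
```

I handed the job in at about 15 s (no verdict was returned): the good blue screw went fully down in the gauge in line with the mark, turned 80° freely, and now stands released in the green pot; the rusty screw was not touched.

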